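# Uncover the measuring cell and plug in the sensor module

### The arm

A 6-joint arm with a two-finger parallel gripper is mounted at the origin on the work surface. World frame = base frame: x ahead of the robot, y to its left, z up, the work surface at z = 0. Lengths are in m, angles in rad, forces in N, time in s.
With the tool pointing down it reaches from about 0.25 to 0.725 m from the base axis. Payload 4 kg.
Tool frame: the origin (TCP) lies at the very end of the fingers, on their centre line; the grasp point (between the pads) lies 19 mm behind it; z points along the fingers, y is the line along which they close (so a half turn about z gives the same grasp; the last joint's range is limited). The gripper opens to 85 mm and grips with 20 to 120 N. Pads are 22 mm wide; open, the fingers measure 114 mm over their backs; the gripper's body (76 mm by 85 mm) begins 54 mm behind the grasp point. The pads swing forward as they close: fully open they stand 13 mm farther back than shut.
Start: joints at [-1.144, 0.241, 0.005, 1.335, 0, 1.571], TCP at [0.207, -0.455, 0.231] pointing down, gripper open.
Joint ranges: [-2.72, 2.72], [-1.05, 1.87], [-1.09, 1.28], [-1.99, 2.15], [-1.42, 1.44], [-3.14, 3.14]. Speed limits (rad/s): [2.79, 2.79, 3.14, 3.14, 3.14, 3.14].

### API

Orientations are given as a unit quaternion [x, y, z, w].
In Python, from workcell import bot, vision, workorder, boxes_of gives the robot as it stands.
- The arm moves only by the tool send_rows, never from a script. Its argument "motion" is text: rows parted by semicolons, each of 5 numbers parted by spaces: the closure, from -1 (fully open) to 1 (shut), so that 0 is half open, then the shift along the tool's x, y, z in cm, then the turn about the tool's z in rad. In form: claw x y z twist; .... A call has 1 to 5 rows; each row is the pose to reach, as a shift and turn from the pose commanded when the call began, along the tool's axes at that moment; what a row does not reach only later rows make up. A row lasts 1/10 s, in which the tool goes at most 50 mm and 8.59 degrees, less where a joint would pass 70% of its speed; a pose out of reach is approached as far as the arm can. A call with a gripper value outside its range is refused whole. The fingers move at their own pace and stop on an object; the grip force is fixed at half the most. Time passes only in rows, so rows that repeat a pose let the fingers close. It gives the time, the measured TCP pose, the force, the opening and the grip force at its end, in the units of the state.
- bot.get_obs(): the state, without advancing time (a new reading comes with each control period).
- vision.camera(name): name is "side" or "top" or "wrist"; returns the picture (480x640x3 uint8, red, green, blue); there is no depth.
- vision.camera_model(name): a dict with "fov_y" (degrees; the focal length in pixels is half the picture's height over the tangent of half this angle, whatever the lens; pixels are square), "cx", "cy" (the principal point, pixels), "k1" (the pictures are not rectified: a ray, as slopes to the right and down, at radius r is drawn at 1 + k1 r^2 times it, then the intrinsics apply), "world_from_camera" (4x4, takes a point from camera to world coordinates); the wrist camera has in their place "hand_eye" (4x4, takes a point from camera to tool coordinates, whose origin is the TCP and whose axes are the flange's). Camera axes: x right, y down, z forward; pixel columns grow to the right and rows downward; lengths in m; the calibration is good to about 2 mm. A picture is of the moment at which its call begins: read the wrist's pose just before it. camera_model takes no time and is no camera call.
- workorder.job_done(): hands the job in; it is judged then, once.
Trained networks look in the newest picture that a camera, given by its name, has taken for a name from the list of things; names that differ only in an ending like _2 or _b are one class to them, and where a whole thing is asked for, a point or a joint stands for the part that bears it (a point fixed in the world has none). Each returns a list of dicts, best first, with "conf" (0 to 1); they miss things now and then, are a little off and sometimes report something else, mostly with a low value. They report only what shows in the picture. A call takes as long as a camera call. They do not tell look-alikes from the thing itself.
- boxes_of(camera, target): "rect" ([centre column, centre row, width, height] in pixels, round what is visible of it).
The state is a dict: "clock": time; "joint_pos": joint angles; "joint_vel": joint speeds; "tau": joint torques, N m; "eef_pos": TCP position; "tool_rot": TCP orientation; "ft_force": force on the tool from outside, world axes, zero at the start; "ft_torque": the same for the moment, N m; "grip_width": finger opening in m; "grasp_force": force on a finger pad.
Only numpy, scipy, OpenCV 4.12 (cv2) and the standard library are available. Lean on these libraries where they do the work, as an engineer would, in place of code of your own. Each camera call takes 0.05 s, during which the arm holds its last target. There are 200 camera calls.

### The job

Lift the grey lid off the white measuring cell by its knob and lay it on the sloping steel lid rest, keeping hold of it until it lies flat against the slope just above the blue lip. Then plug the orange-topped sensor module upright into the socket inside the cell until it is fully home; the socket sits somewhat off the cell's centre, so find it by look or by feel, and do not force the module. Leave the beaker, jar and reagent bottle where they stand.

Things in the scene. Friction and masses are not known exactly. Their poses are not given: they have to be found in the camera images.
- cell: Measuring cell: white round open pot fixed to the bench, 140 mm outer, 124 mm inner diameter, 70 mm high, with a small grey terminal box outside on its -x side (reaching 96 mm from the centre, 22 mm high). Origin: centre of its underside, z up. Inside is a blue socket block, 80 x 64 mm, with a flat top at z = 34 mm.
- block_mid (a point): Point on the cell's axis at the height of the blue block's top; axes as the cell's. The block's one hole, 50 mm (x) by 37 mm (y), 24 mm deep (floor at z = -24 mm), sharp-edged, is NOT centred here: the block is clamped anywhere from 10 mm to the -x side to 10 mm to the +x side (y = 0). This offset is not reported; see it or feel for it.
- lid: Loose round lid, about 300 g: white spigot 116 mm diameter at z = 0 to 8 mm, grey flange 148 mm diameter at z = 8 to 16 mm, black cylindrical knob with blue dot, 28 mm diameter at z = 16 to 56 mm. Origin: centre of the spigot's underside, z along the knob. At the start the flange lies on the cell's rim, spigot inside (origin 62 mm above the cell's underside).
- rest_plate: Plate of the fixed steel lid rest, 164 x 150 mm, leaning at 30 degrees, facing the robot's side and up. Origin: surface point where the centre of the lid's underside belongs, 56 mm above the bench. z: square out of the plate; x: up the slope; y: level. A blue lip, 110 mm long, 24 mm high, crosses its lower end, inner face at x = -78 mm: the lid may slide 4 mm down to it.
- module: Sensor module, a block plug standing loose on the bench, 120 mm high, 160 g: black foot 46 mm (x) by 32 mm (y), z = 0 to 50 mm; white body 42 x 30 mm to 82 mm; orange grip head 46 x 30 mm to 120 mm. Origin: centre of its underside, z up. Its foot fits the hole with its x along the cell's x, either way round; fully home its underside is 10 mm above the cell's underside.
- beaker: Clear glass beaker, 68 mm across, 85 mm high, a bystander. Origin: centre of its underside.
- jar: Clear jar with white cap, 66 mm across, 75 mm high, a bystander. Origin: centre of its underside.
- reagent: Amber reagent bottle with blue cap, 68 mm across, 130 mm high, a bystander. Origin: centre of its underside.
Not all that is in view belongs to the job. Leave any pink or turquoise look-alike of the lid alone. Leave any turquoise look-alike of the cell alone.

How it is judged:
By the outcome, as a careful person would: the job done as asked, in the order asked, and still so for the second after the job is handed in, with the robot touching nothing.
It also fails if it takes over 72 s, if anything falls off the work surface, if the arm or the gripper's body presses on something with over 40 N, if the wrist force passes 120 N, or if a joint passes its speed limit or range.

## Working session

There is one attempt and no reset: what is moved stays moved. The work goes in short steps, Python scripts to look and compute and a tool call to move; the robot and the scene stay as the last step left them, time stands still between calls to the robot, and variables do not carry over. Pictures are saved under pics/ and viewed, at most 10 in all, crops included, and the job is handed in when it is done.

Besides the shell and the picture viewer there is one more tool, called in YAML: its name, and indented under it one key for each argument. send_rows: Moves the arm, as the interface text tells. Its arguments: {"type":"object","properties":{"motion":{"type":"string"}},"required":["motion"]}

```bash
ls; mkdir -p pics; cat > h.py <<'E'
import numpy as np, cv2
from workcell import bot, vision, workorder, boxes_of
from scipy.spatial.transform import Rotation as R
def model(n):
    m=vision.camera_model(n); f=240/np.tan(np.radians(m["fov_y"])/2)
    if n=="wrist":
        o=bot.get_obs(); T=np.eye(4); T[:3,:3]=R.from_quat(o["tool_rot"]).as_matrix(); T[:3,3]=o["eef_pos"]
        M=T@np.array(m["hand_eye"])
    else: M=np.array(m["world_from_camera"])
    return f,m["cx"],m["cy"],m["k1"],M
def ray(md,u,v):
    f,cx,cy,k,M=md; d=np.array([(u-cx)/f,(v-cy)/f]); p=d.copy()
    for _ in range(30): p=d/(1+k*(p@p))
    w=M[:3,:3]@np.array([p[0],p[1],1]); return M[:3,3],w
def at_z(md,u,v,z):
    c,w=ray(md,u,v); return c+w*(z-c[2])/w[2]
def proj(md,P):
    f,cx,cy,k,M=md; q=(np.asarray(P)-M[:3,3])@M[:3,:3]; p=q[...,:2]/q[...,2:]
    return p*(1+k*(p**2).sum(-1,keepdims=True))*f+[cx,cy]
def snap(n,name):
    im=vision.camera(n); cv2.imwrite(f"pics/{name}.png",im[:,:,::-1]); return im
E
python3 - <<'E'
from h import *
np.set_printoptions(precision=3,suppress=True)
o=bot.get_obs(); print(o)
for n in("top","side"):
    md=model(n); print(n,md); snap(n,n+"0")
    for t in("cell","lid","rest_plate","module","beaker","jar","reagent"):
        for b in boxes_of(n,t)[:3]: print(t,np.round(b["rect"]),round(b["conf"],2))
E
```

```text
pics
{'clock': 0.0, 'joint_pos': array([-1.144,  0.241,  0.004,  1.335,  0.   ,  1.571]), 'joint_vel': array([ 0.   , -0.001,  0.   ,  0.001, -0.002, -0.001]), 'tau': array([  0.   , -37.232,  25.241,   0.017,  -0.   ,   0.   ]), 'eef_pos': array([ 0.207, -0.455,  0.23 ]), 'tool_rot': array([ 0.977,  0.212, -0.   , -0.001]), 'ft_force': array([1.522, 0.178, 0.31 ]), 'ft_torque': array([ 0.034, -0.031, -0.015]), 'grasp_force': 0.0, 'grip_width': 0.08544986336648398}
top (np.float64(501.7871727685303), 315.6023884494738, 234.551516771615, -0.1373469840811615, array([[-0.02 , -0.998,  0.061,  0.472],
       [-1.   ,  0.021,  0.011,  0.071],
       [-0.012, -0.06 , -0.998,  1.329],
       [ 0.   ,  0.   ,  0.   ,  1.   ]]))
cell [355. 276.  21.  10.] 0.73
cell [485. 306.  60.  64.] 0.58
lid [352. 243.  56.  59.] 0.95
lid [411. 325.  61.  60.] 0.76
lid [246. 188.  56.  54.] 0.76
rest_plate [238. 268.  61.  72.] 0.68
module [460. 224.  27.  21.] 0.98
beaker [415. 153.  28.  29.] 0.8
beaker [239. 267.  60.  71.] 0.65
jar [300. 149.  26.  30.] 0.86
reagent [157. 256.  34.  28.] 0.72
side (np.float64(437.4076412161889), 318.29208728680703, 235.59616540667508, -0.10611327174297092, array([[-0.681, -0.426,  0.595, -0.155],
       [-0.732,  0.384, -0.563,  0.731],
       [ 0.011, -0.819, -0.573,  0.746],
       [ 0.   ,  0.   ,  0.   ,  1.   ]]))
cell [458. 218.  49.  41.] 0.95
cell [348. 253.  58.  34.] 0.66
lid [347. 227.  56.  29.] 0.96
lid [230. 262.  53.  34.] 0.87
lid [435. 258.  51.  32.] 0.59
rest_plate [270. 290.  89.  78.] 0.64
module [397. 193.  19.  34.] 0.58
beaker [328. 186.  21.  34.] 0.68
jar [254. 219.  25.  32.] 0.73
reagent [182. 329.  40.  60.] 0.91
```

View pics/top0.png

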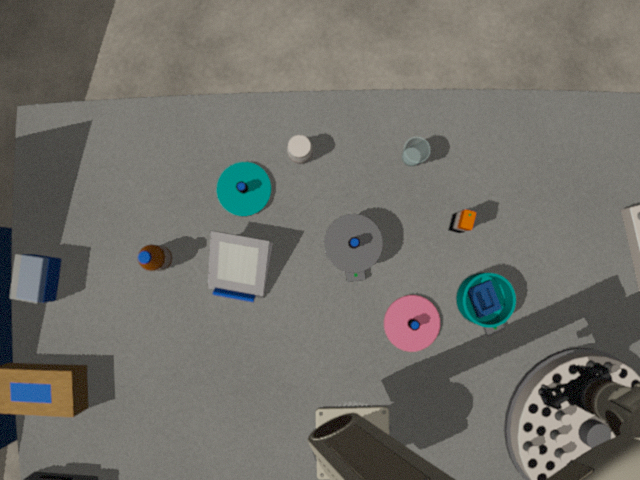

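View pics/side0.png

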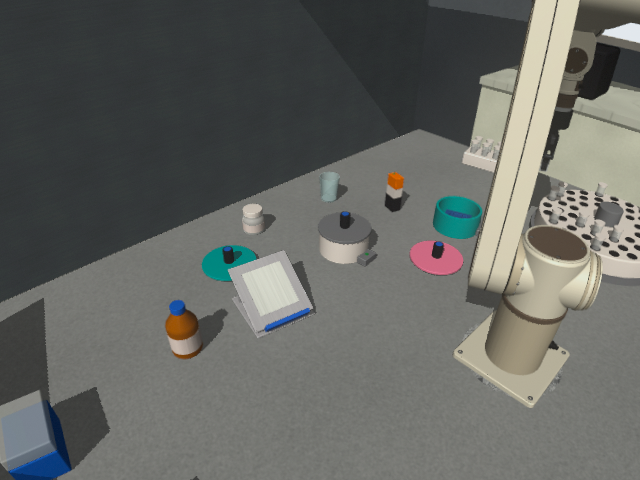

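The top picture shows the grey lid on the cell at about (354,243), with the terminal box at (356,276). The rest is at (239,265) with its lip at (234,295), and the module at (463,221). The pink and turquoise items are look-alikes. Next I'll get coarse positions.

```bash
python3 - <<'E'
from h import *
np.set_printoptions(precision=3,suppress=True)
md=model("top")
for n,u,v,z in [("knob",354,242,.118),("lid",353,243,.078),("box",356,275,.02),("head",467,218,.12),("foot",459,224,.03),("plate",239,263,.056),("lipL",214,291,.03),("lipR",254,298,.03)]:
    print(n,at_z(md,u,v,z))
print(vision.camera_model("wrist"))
E
```

```text
knob [ 0.525 -0.008  0.118]
lid [ 0.525 -0.008  0.078]
box [ 0.443 -0.017  0.02 ]
head [ 0.578 -0.286  0.12 ]
foot [ 0.57 -0.29  0.03]
plate [0.481 0.282 0.056]
lipL [0.409 0.353 0.03 ]
lipR [0.389 0.248 0.03 ]
{'fov_y': 63.86224141852017, 'cx': 314.16364108580024, 'cy': 238.6442394332216, 'k1': 0.02398641417336848, 'hand_eye': array([[ 0.001, -0.965, -0.263,  0.067],
       [ 1.   ,  0.001, -0.001,  0.001],
       [ 0.001, -0.263,  0.965, -0.143],
       [ 0.   ,  0.   ,  0.   ,  1.   ]])}
```

send_rows:
  motion: "-1 5 0 0 0.1; -1 10 0 0 0.2; -1 15 0 0 0.3; -1 20 0 0 0.33; -1 25 0 0 0.33"

```text
clock: 1.3
eef_pos: [0.4362, -0.3507, 0.2315]
tool_rot: [0.999, 0.048, 0.0, 0.0]
ft_force: [0.0, -0.4, -1.4]
grip_width: 0.0853
grasp_force: 0.0
```

```bash
cat >> h.py <<'E'
def go(p,psi=None):
    "shift in tool axes (cm) and twist to reach world p, tool-x yaw psi (tool down)"
    o=bot.get_obs(); Rm=R.from_quat(o["tool_rot"]).as_matrix(); cur=np.arctan2(Rm[1,0],Rm[0,0])
    d=Rm.T@(np.asarray(p)-o["eef_pos"])*100
    print("go",d.round(2),"twist",None if psi is None else round((cur-psi+np.pi)%(2*np.pi)-np.pi,3),"psi",cur.round(3),"pos",o["eef_pos"].round(4),"F",o["ft_force"].round(1),"t",round(o["clock"],2),"w",round(o["grip_width"],4))
E
python3 - <<'E'
from h import *
go([.575,-.288,.24],.1)
E
```

```text
go [14.42 -4.91 -0.85] twist -0.004 psi 0.096 pos [ 0.4362 -0.3507  0.2315] F [ 0.  -0.4 -1.4] t 1.3 w 0.0853
```

send_rows:
  motion: "-1 4.6 -1.6 -0.3 0; -1 9.4 -3.2 -0.6 0; -1 14.4 -4.9 -0.9 0; -1 14.4 -4.9 -0.9 0"

```text
clock: 1.7
eef_pos: [0.578, -0.2854, 0.2388]
tool_rot: [0.999, 0.052, 0.001, -0.001]
ft_force: [0.5, -1.1, 0.6]
grip_width: 0.0859
grasp_force: 0.0
```

```bash
python3 - <<'E'
from h import *
np.set_printoptions(precision=4,suppress=True)
md=model("wrist"); im=snap("wrist","mod")
print([ (np.round(b["rect"]),b["conf"]) for b in boxes_of("wrist","module")])
h=cv2.cvtColor(im,cv2.COLOR_RGB2HSV); m=cv2.inRange(h,(5,150,100),(20,255,255))
c=max(cv2.findContours(m,0,2)[0],key=cv2.contourArea)
q=cv2.boxPoints(cv2.minAreaRect(c)); P=np.array([at_z(md,*p,.12) for p in q]); print(q,P,P.mean(0))
go([.5251,-.008,.21],-.19)
E
```

```text
[(array([321., 225.,  65.,  93.]), 0.74)]
[[286.7397 255.2248]
 [313.1598 191.8166]
 [353.8462 208.7692]
 [327.4261 272.1775]] [[ 0.5596 -0.2684  0.12  ]
 [ 0.6066 -0.2824  0.12  ]
 [ 0.5978 -0.3115  0.12  ]
 [ 0.5499 -0.2986  0.12  ]] [ 0.5785 -0.2902  0.12  ]
go [ -2.1  -28.33   2.93] twist 0.29 psi 0.1 pos [ 0.5742 -0.2878  0.2392] F [ 0.1  0.1 -0.2] t 1.8 w 0.0855
```

View pics/mod.png

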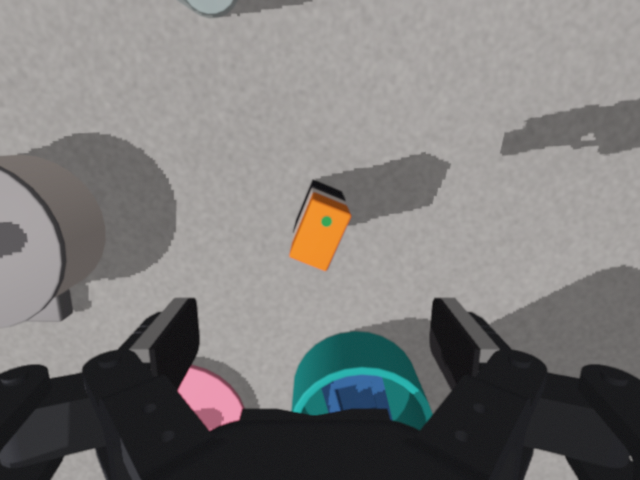

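The module's orange face centre is at (321,230), with its long axis yawed about -0.29 rad. The grey lid and cell are at the left edge. Moving over the lid.

send_rows:
  motion: "-1 -0.4 -4.8 0.4 0.1; -1 -0.8 -9.6 0.8 0.2; -1 -1.2 -14.4 1.2 0.29; -1 -1.7 -19.2 1.6 0.29; -1 -2.1 -24 1.6 0.29"

```text
clock: 2.3
eef_pos: [0.523, -0.0753, 0.2241]
tool_rot: [0.997, -0.076, -0.0, -0.01]
ft_force: [0.2, -1.0, 0.2]
grip_width: 0.0855
grasp_force: 0.0
```

send_rows:
  motion: "-1 0.9 -4.2 0 0; -1 0.9 -4.2 0 0; -1 0.9 -4.2 0 0"

```text
clock: 2.6
eef_pos: [0.5374, -0.0584, 0.2255]
tool_rot: [0.998, -0.063, 0.001, -0.018]
ft_force: [0.2, 0.2, -1.1]
grip_width: 0.0854
grasp_force: 0.0
```

```bash
python3 - <<'E'
from h import *
np.set_printoptions(precision=4,suppress=True)
md=model("wrist"); im=snap("wrist","lid")
print([ (np.round(b["rect"]),b["conf"]) for b in boxes_of("wrist","lid")],[ (np.round(b["rect"]),b["conf"]) for b in boxes_of("wrist","cell")])
# fit: overlay projected flange/knob circles at guess
c0=np.array([.525,-.008]); a=np.linspace(0,2*np.pi,200)
for r,z,col in((.074,.078,(0,0,255)),(.014,.118,(0,255,0)),(.070,.0,(255,0,0))):
    P=np.c_[c0[0]+r*np.cos(a),c0[1]+r*np.sin(a),np.full(200,z)]
    cv2.polylines(im,[proj(md,P).astype(int)],True,col,1)
cv2.imwrite("pics/lid_o.png",im[:,:,::-1]); go([.525,-.008,.085],-.19)
E
```

```text
[(array([260., 238., 187., 179.]), 0.7), (array([  8., 111.,  14.,  88.]), 0.64), (array([412., 385.,  73.,  95.]), 0.58)] [(array([599., 322.,  79., 110.]), 0.71)]
go [-1.89 -4.37 14.18] twist 0.062 psi -0.128 pos [ 0.5377 -0.0588  0.2252] F [-0.7 -0.5 -0.2] t 2.75 w 0.0858
```

View pics/lid_o.png

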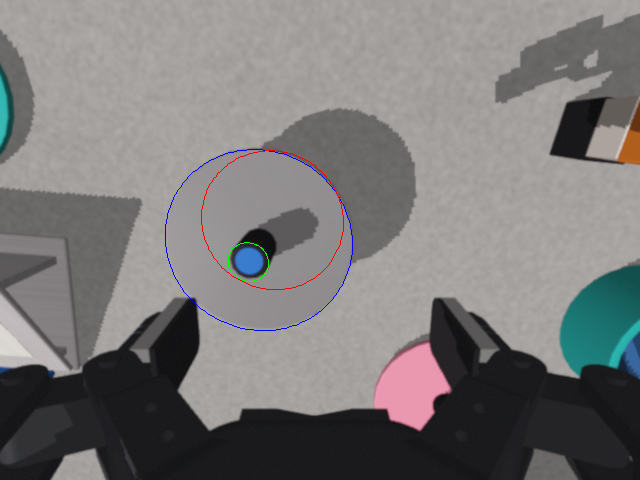

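```bash
python3 - <<'E'
from h import *
o=bot.get_obs();print(o["joint_pos"].round(3),o["joint_vel"].round(3),o["tau"].round(1),o["tool_rot"]); go([.525,-.008,.2],-.19)
E
```

```text
[-0.129  0.325  0.103  1.35   0.036  3.14 ] [ 0.003  0.005  0.003 -0.002  0.002 -0.   ] [  0.2 -41.5  25.3   0.    0.1  -0. ] [ 9.97802541e-01 -6.38249509e-02  7.41350274e-04 -1.77739829e-02]
go [-1.9  -4.78  2.69] twist 0.062 psi -0.128 pos [ 0.5377 -0.0588  0.2252] F [-0.7 -0.5 -0.2] t 2.75 w 0.0858
```

Overlay: the circles for (0.525, -0.008) fit the flange and the knob at pixel (250,261). Joint 6 has reached its limit, so I'll turn to the half-turn orientation on the way to the rest.

send_rows:
  motion: "-1 -0.6 -1.9 -0.4 -0.14; -1 -1.3 -3.8 -0.8 -0.28; -1 -2 -5.8 -1.2 -0.42; -1 -2.7 -7.7 -1.6 -0.56; -1 -3.3 -9.7 -2 -0.7"

```text
clock: 3.25
eef_pos: [0.5171, 0.0417, 0.2487]
tool_rot: [0.958, 0.285, 0.007, -0.016]
ft_force: [0.4, -0.1, 0.2]
grip_width: 0.0852
grasp_force: 0.0
```

```bash
python3 - <<'E'
from h import *
go([.48,.28,.25],2.95)
E
```

```text
go [  9.9  -21.98   0.71] twist -2.372 psi 0.578 pos [0.5171 0.0417 0.2487] F [ 0.4 -0.1  0.2] t 3.25 w 0.0852
```

send_rows:
  motion: "-1 2 -4.4 0 -0.14; -1 4 -8.8 0 -0.28; -1 6 -13.2 0 -0.42; -1 8 -17.6 0 -0.56; -1 9.9 -22 0 -0.7"

```text
clock: 3.75
eef_pos: [0.481, 0.2813, 0.2571]
tool_rot: [0.802, 0.596, 0.012, -0.013]
ft_force: [1.1, -0.0, 0.0]
grip_width: 0.0857
grasp_force: 0.0
```

send_rows:
  motion: "-1 0 0 0 -0.14; -1 0 0 0 -0.28; -1 0 0 0 -0.42; -1 0 0 0 -0.56; -1 0 0 0 -0.7"

```text
clock: 4.25
eef_pos: [0.4814, 0.2795, 0.2568]
tool_rot: [0.549, 0.836, 0.016, -0.008]
ft_force: [-0.8, -0.2, 0.1]
grip_width: 0.0851
grasp_force: 0.0
```

send_rows:
  motion: "-1 0 0 0 -0.14; -1 0 0 0 -0.28; -1 0 0 0 -0.42; -1 0 0 0 -0.56; -1 0 0 0 -0.7"

```text
clock: 4.75
eef_pos: [0.4815, 0.2794, 0.2568]
tool_rot: [0.229, 0.973, 0.018, -0.002]
ft_force: [-0.5, -0.3, 0.2]
grip_width: 0.0855
grasp_force: 0.0
```

```bash
python3 - <<'E'
from h import *
go([.48,.28,.25],2.95)
E
```

```text
go [ 0.15 -0.04  0.69] twist -0.271 psi 2.679 pos [0.4815 0.2794 0.2568] F [-0.5 -0.3  0.2] t 4.75 w 0.0855
```

send_rows:
  motion: "-1 0 0 0 -0.14; -1 0 0 0 -0.27; -1 0 0 0 -0.27; -1 0 0 0 -0.27"

```text
clock: 5.15
eef_pos: [0.4813, 0.2798, 0.2569]
tool_rot: [0.1, 0.995, 0.018, 0.0]
ft_force: [0.2, -0.4, -0.0]
grip_width: 0.0853
grasp_force: 0.0
```

```bash
python3 - <<'E'
from h import *
np.set_printoptions(precision=4,suppress=True)
md=model("wrist"); im=snap("wrist","rest")
h=cv2.cvtColor(im,cv2.COLOR_RGB2HSV); m=cv2.inRange(h,(105,150,60),(130,255,255))
for c in cv2.findContours(m,0,2)[0]:
    if cv2.contourArea(c)>150: print(cv2.minAreaRect(c),cv2.boxPoints(cv2.minAreaRect(c)).tolist())
def plate(p,yaw):
    Rm=R.from_euler("zy",[yaw,-np.pi/6]).as_matrix(); 
    return lambda q:np.array(q)@Rm.T+[p[0],p[1],.056]
f=plate((.481,.282),-.19)
for pts in ([(-.082,-.075,0),(.082,-.075,0),(.082,.075,0),(-.082,.075,0)],[(-.078,-.055,.024),(-.078,.055,.024),(-.078,.055,0),(-.078,-.055,0)]):
    print(proj(md,f(pts)).tolist()); cv2.polylines(im,[proj(md,f(pts)).astype(int)],True,(255,0,0),1)
cv2.imwrite("pics/rest_o.png",im[:,:,::-1]); go([.48,.28,.25],2.95)
E
```

```text
((341.5, 395.5), (17.0, 19.0), 90.0) [[332.0, 387.0], [351.0, 387.0], [351.0, 404.0], [332.0, 404.0]]
((613.5, 189.0), (42.0, 51.0), 90.0) [[588.0, 168.0], [639.0, 168.0], [639.0, 210.0], [588.0, 210.0]]
((311.5, 114.5), (21.0, 119.0), 90.0) [[252.0, 104.0], [371.0, 104.0], [371.0, 125.0], [252.0, 125.0]]
[[232.08165748753248, 130.50105106456078], [222.53621117468904, 301.26527144783404], [398.2320261002833, 299.7440331429696], [388.5358927606789, 124.54764837879141]]
[[246.37636119396197, 119.86177893980218], [369.09967267639564, 114.98801365532333], [367.31074298868134, 129.22034927972993], [252.3440595805117, 133.5185660550958]]
go [ 0.12 -0.05  0.69] twist -0.009 psi 2.941 pos [0.4813 0.28   0.2569] F [ 0.8 -0.1  0.2] t 5.2 w 0.0853
```

View pics/rest_o.png

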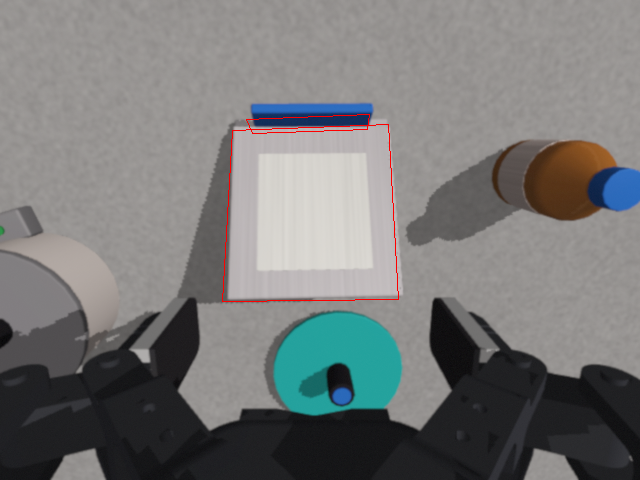

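The rest shows the plate corners at about (234,124), (387,122), (397,298) and (228,297). The lip's inner top edge runs (252,117)-(372,117), slightly off my overlay, so I'll fit it.

```bash
python3 - <<'E'
from h import *
from scipy.optimize import least_squares
np.set_printoptions(precision=4,suppress=True)
md=model("wrist")
W=np.array([(-.082,-.075,0),(-.082,.075,0),(.082,.075,0),(.082,-.075,0),(-.078,-.055,.024),(-.078,.055,.024)])
I=np.array([(234,124),(387,122),(397,298),(228,297),(252,117),(372,117)])
def res(v,full=False):
    Rm=R.from_euler("zy",[v[2],-np.pi/6]).as_matrix()
    return (proj(md,W@Rm.T+[v[0],v[1],.056])-I).ravel()
s=least_squares(res,[.481,.282,-.19],loss="soft_l1"); print(s.x,s.fun)
x,y,yaw=s.x
Rm=R.from_euler("zy",[yaw,-np.pi/6]).as_matrix()
for xs in(0,.003): print("grasp pt final",Rm@[xs,0,.042]+[x,y,.056],"psi",yaw+np.pi)
o=bot.get_obs(); print(o["joint_pos"].round(3), R.from_quat(o["tool_rot"]).as_matrix()[:,2])
E
```

```text
[ 0.4786  0.2838 -0.2043] [ 0.4204  2.6832  4.2342  0.7568  1.3428  0.2468 -5.6113  0.21   -3.1638
 -0.9551 -0.1432 -4.2547]
grasp pt final [0.4576 0.2838 0.0924] psi 2.937338619798398
grasp pt final [0.4602 0.2832 0.0938] psi 2.937338619798398
[0.511 0.329 0.191 1.412 0.029 0.712] [ 0.0038  0.0356 -0.9994]
```

```bash
python3 - <<'E'
from h import *
from scipy.optimize import least_squares
np.set_printoptions(precision=4,suppress=True)
md=model("wrist")
W=np.array([(-.082,-.075,0),(-.082,.075,0),(.082,.075,0),(.082,-.075,0),(-.078,-.055,.024),(-.078,.055,.024)])
I=np.array([(234,124),(387,122),(397,298),(228,297),(252,117),(372,117)])
rot=lambda yaw:R.from_euler("ZY",[yaw,-np.pi/6]).as_matrix()
s=least_squares(lambda v:(proj(md,W@rot(v[2]).T+[v[0],v[1],.056])-I).ravel(),[.481,.282,-.19],loss="soft_l1"); print(s.x,s.fun)
x,y,yaw=s.x
for xs in(0,.003): print("grasp pt final",rot(yaw)@[xs,0,.042]+[x,y,.056],"psi",yaw+np.pi)
go([.525,-.008,.2],2.94)
E
```

```text
[ 0.4793  0.2851 -0.2141] [-1.3947  0.4288  2.3185  4.9113  2.9927 -0.1376 -4.8151  1.155  -1.4008
 -2.9045  1.5629 -0.8286]
grasp pt final [0.4588 0.2895 0.0924] psi 2.927459890107116
grasp pt final [0.4613 0.289  0.0939] psi 2.927459890107116
go [-10.03 -27.53   4.68] twist 0.001 psi 2.941 pos [0.4813 0.28   0.2569] F [ 0.8 -0.1  0.2] t 5.2 w 0.0853
```

send_rows:
  motion: "-1 -1.7 -4.6 0.8 0; -1 -3.4 -9.2 1.6 0; -1 -5 -13.8 2.4 0; -1 -6.7 -18.4 3.2 0.01; -1 -8.4 -23 4 0.01"

```text
clock: 5.7
eef_pos: [0.5186, 0.0382, 0.2084]
tool_rot: [0.104, 0.994, 0.018, 0.0]
ft_force: [1.3, -0.4, 0.1]
grip_width: 0.0856
grasp_force: 0.0
```

send_rows:
  motion: "-1 -1.6 -4.5 0.7 0; -1 -1.6 -4.5 0.7 0; -1 -1.6 -4.5 0.7 0; -1 -1.6 -4.5 0.7 0"

```text
clock: 6.1
eef_pos: [0.5251, -0.0062, 0.2002]
tool_rot: [0.103, 0.994, 0.018, 0.0]
ft_force: [1.3, -0.0, -0.7]
grip_width: 0.0855
grasp_force: 0.0
```

```bash
python3 - <<'E'
from h import *
np.set_printoptions(precision=4,suppress=True)
md=model("wrist"); im=snap("wrist","lid2")
h=cv2.cvtColor(im,cv2.COLOR_RGB2HSV); m=cv2.inRange(h,(100,150,60),(130,255,255))
for c in cv2.findContours(m,0,2)[0]:
    if cv2.contourArea(c)>150: (u,v),r=cv2.minEnclosingCircle(c); print(u,v,r,at_z(md,u,v,.118))
c0=np.array([.525,-.008]); a=np.linspace(0,2*np.pi,200)
for r,z,col in((.074,.078,(0,0,255)),(.014,.118,(0,255,0))):
    P=np.c_[c0[0]+r*np.cos(a),c0[1]+r*np.sin(a),np.full(200,z)]
    cv2.polylines(im,[proj(md,P).astype(int)],True,col,1)
for cc in [(-.096,.0,.022)]: 
    for yaw in(.06,.11,.16): p=c0+.096*np.array([-np.cos(yaw),-np.sin(yaw)]); cv2.circle(im,tuple(proj(md,[*p,.022]).astype(int)),2,(255,0,0),-1)
cv2.imwrite("pics/lid2_o.png",im[:,:,::-1]); go([.525,-.008,.085],2.93)
E
```

```text
307.0 250.09091186523438 16.514806747436523 [ 0.5269 -0.0087  0.118 ]
go [-0.07 -0.64 11.51] twist 0.006 psi 2.936 pos [ 0.5251 -0.0057  0.2002] F [-0.5  0.6  0.2] t 6.15 w 0.0855
```

View pics/lid2_o.png

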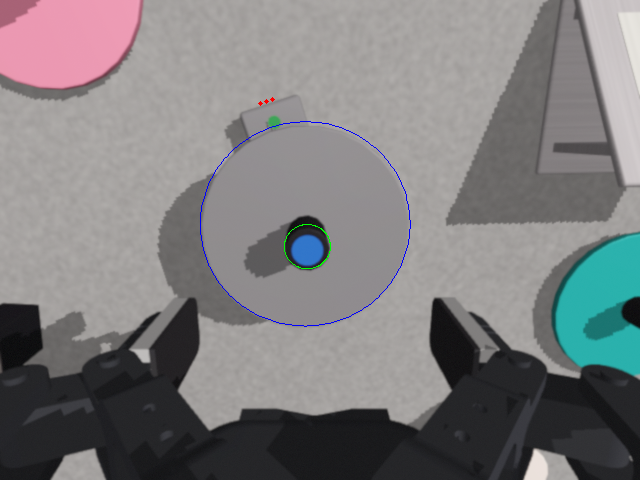

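The knob dot at (307,250) gives (0.526, -0.0085). The terminal box edge runs (241,113)-(300,96). Descending and gripping.

send_rows:
  motion: "-1 -0.1 -0.6 3 0; -1 -0.1 -0.6 6 0; -1 -0.1 -0.6 9 0; -1 -0.1 -0.6 11.5 0; -1 -0.1 -0.6 11.5 0"

```text
clock: 6.65
eef_pos: [0.5222, -0.0069, 0.0817]
tool_rot: [0.102, 0.995, 0.018, -0.003]
ft_force: [0.0, 0.3, -0.3]
grip_width: 0.0849
grasp_force: 0.0
```

send_rows:
  motion: "1 0 0 0 0; 1 0 0 0 0; 1 0 0 0 0; 1 0 0 0 0; 1 0 0 0 0"

```text
clock: 7.15
eef_pos: [0.5264, -0.0087, 0.0868]
tool_rot: [0.103, 0.994, 0.018, 0.002]
ft_force: [-0.2, 2.4, 6.4]
grip_width: 0.0266
grasp_force: 58.5
```

send_rows:
  motion: "1 0 0 0 0; 1 0 0 0 0; 1 0 0 0 0"

```text
clock: 7.45
eef_pos: [0.5264, -0.0086, 0.0868]
tool_rot: [0.103, 0.994, 0.018, 0.002]
ft_force: [-0.7, 2.4, 6.7]
grip_width: 0.0272
grasp_force: 58.5
```

```bash
python3 - <<'E'
from h import *
go([.525,-.008,.2],2.93)
f=(307,250)
E
```

```text
go [  0.15   0.45 -11.31] twist 0.005 psi 2.935 pos [ 0.5264 -0.0086  0.0868] F [-0.7  2.4  6.7] t 7.45 w 0.0272
```

send_rows:
  motion: "1 0 0 -1 0; 1 0 0 -3 0; 1 0 0 -6 0; 1 0 0 -9 0; 1 0 0 -11.3 0"

```text
clock: 7.95
eef_pos: [0.5246, -0.0132, 0.1995]
tool_rot: [0.104, 0.994, 0.018, 0.0]
ft_force: [0.8, -0.2, -4.0]
grip_width: 0.0265
grasp_force: 59.4
```

```bash
python3 - <<'E'
from h import *
go([.462,.290,.17],2.93)
E
```

```text
go [12.36 28.26  4.  ] twist 0.004 psi 2.934 pos [ 0.5246 -0.0132  0.1995] F [ 0.8 -0.2 -4. ] t 7.95 w 0.0265
```

send_rows:
  motion: "1 1 2.5 0 0; 1 2.5 6 0 0; 1 4.2 9.8 0 0; 1 5.9 13.6 0 0; 1 7.6 17.4 0 0"

```text
clock: 8.45
eef_pos: [0.4851, 0.1738, 0.2042]
tool_rot: [0.104, 0.994, 0.018, -0.0]
ft_force: [1.0, 0.1, -3.7]
grip_width: 0.0266
grasp_force: 59.6
```

send_rows:
  motion: "1 1.6 3.6 0 0; 1 2.9 6.8 1 0; 1 4 9.2 2.5 0; 1 4.8 10.9 4 0; 1 4.8 10.9 4 0"

```text
clock: 8.95
eef_pos: [0.4591, 0.292, 0.1658]
tool_rot: [0.102, 0.995, 0.017, -0.002]
ft_force: [0.2, -1.1, -4.0]
grip_width: 0.0268
grasp_force: 59.6
```

```bash
python3 - <<'E'
from h import *
go([.462,.290,.11],2.93); snap("side","side1")
im=cv2.imread("pics/side1.png")[180:380,140:440]; cv2.imwrite("pics/side1c.png",cv2.resize(im,None,fx=2.5,fy=2.5))
E
```

```text
go [-0.37 -0.32  5.57] twist 0.008 psi 2.938 pos [0.4591 0.292  0.1658] F [ 0.2 -1.1 -4. ] t 8.95 w 0.0268
```

View pics/side1c.png

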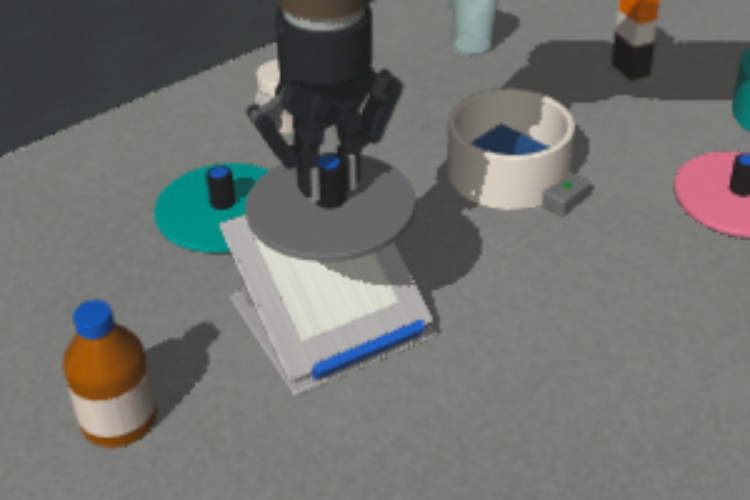

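The lid is held level above the rest and the open cell is visible. Lowering it now, watching the force.

send_rows:
  motion: "1 -0.1 0 2 0; 1 -0.2 0 3.5 0; 1 -0.2 0 4.8 0; 1 -0.2 0 5.5 0; 1 -0.2 0 5.5 0"

```text
clock: 9.5
eef_pos: [0.4636, 0.2911, 0.1127]
tool_rot: [0.104, 0.994, 0.017, -0.001]
ft_force: [-0.5, 0.2, -4.1]
grip_width: 0.0263
grasp_force: 59.8
```

```bash
python3 - <<'E'
from h import *
go([.461,.290,.0765],2.93)
E
```

```text
go [ 0.21 -0.29  3.62] twist 0.003 psi 2.933 pos [0.4636 0.2911 0.1127] F [-0.5  0.2 -4.1] t 9.5 w 0.0263
```

send_rows:
  motion: "1 0 -0.1 0.5 0; 1 0 -0.1 1 0; 1 0 -0.1 1.4 0; 1 0 -0.1 1.4 0"

```text
clock: 9.9
eef_pos: [0.4624, 0.2926, 0.1007]
tool_rot: [0.103, 0.995, 0.019, -0.001]
ft_force: [-7.8, 0.8, 6.2]
grip_width: 0.0266
grasp_force: 60.1
```

send_rows:
  motion: "1 0 0 0.3 0; 1 0 0 0.6 0; 1 0 0 0.8 0; 1 0 0 0.8 0"

```text
clock: 10.3
eef_pos: [0.4603, 0.2941, 0.093]
tool_rot: [0.102, 0.995, 0.02, -0.003]
ft_force: [-13.3, 3.4, 10.2]
grip_width: 0.0265
grasp_force: 61.5
```

```bash
python3 - <<'E'
from h import *
go([.461,.290,.0765],2.93); snap("side","side2")
im=cv2.imread("pics/side2.png")[200:340,190:350]; cv2.imwrite("pics/side2c.png",cv2.resize(im,None,fx=4,fy=4,interpolation=2))
E
```

```text
go [-0.17 -0.46  1.63] twist 0.008 psi 2.938 pos [0.4603 0.2941 0.093 ] F [-13.3   3.4  10.2] t 10.3 w 0.0265
```

View pics/side2c.png

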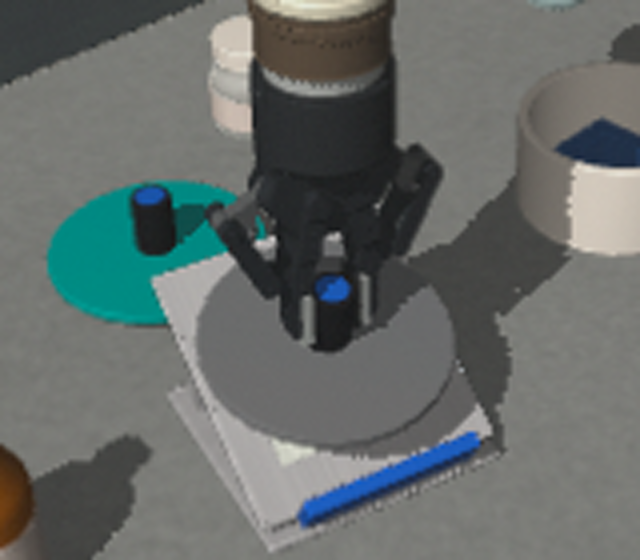

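The lid is pivoting in the grip onto the slope, tilted toward the lip, so I'll keep going.

send_rows:
  motion: "1 -0.1 -0.1 0.4 0; 1 -0.1 -0.2 0.7 0; 1 -0.1 -0.2 1 0; 1 -0.1 -0.2 1 0"

```text
clock: 10.75
eef_pos: [0.4588, 0.293, 0.0822]
tool_rot: [0.101, 0.995, 0.02, -0.005]
ft_force: [-16.7, 5.3, 9.0]
grip_width: 0.0266
grasp_force: 61.9
```

send_rows:
  motion: "1 0 -0.1 0.3 0; 1 0 -0.1 0.6 0; 1 0 -0.1 0.6 0; 1 0 -0.1 0.6 0"

```text
clock: 11.15
eef_pos: [0.4592, 0.2928, 0.0765]
tool_rot: [0.101, 0.995, 0.021, -0.004]
ft_force: [-16.4, 8.4, 8.2]
grip_width: 0.0266
grasp_force: 59.0
```

```bash
python3 - <<'E'
from h import *
go([.461,.290,.0765],2.93); snap("side","side3")
im=cv2.imread("pics/side3.png")[200:340,190:350]; cv2.imwrite("pics/side3c.png",cv2.resize(im,None,fx=4,fy=4,interpolation=2))
E
```

```text
go [-0.23 -0.24 -0.01] twist 0.009 psi 2.939 pos [0.4592 0.2928 0.0765] F [-16.4   8.4   8.2] t 11.15 w 0.0266
```

send_rows:
  motion: "1 0 -0.1 0.2 0; 1 0 -0.1 0.4 0; 1 0 -0.1 0.4 0"

```text
clock: 11.5
eef_pos: [0.4603, 0.2926, 0.0731]
tool_rot: [0.102, 0.995, 0.022, -0.003]
ft_force: [-14.2, 9.2, 8.7]
grip_width: 0.0261
grasp_force: 58.3
```

```bash
python3 - <<'E'
from h import *
go([.461,.290,.0765],2.93); snap("side","side3")
im=cv2.imread("pics/side3.png")[200:340,190:350]; cv2.imwrite("pics/side3c.png",cv2.resize(im,None,fx=4,fy=4,interpolation=2))
E
```

```text
go [-0.12 -0.23 -0.35] twist 0.008 psi 2.938 pos [0.4603 0.2926 0.0731] F [-14.2   9.2   8.7] t 11.5 w 0.0261
```

View pics/side3c.png

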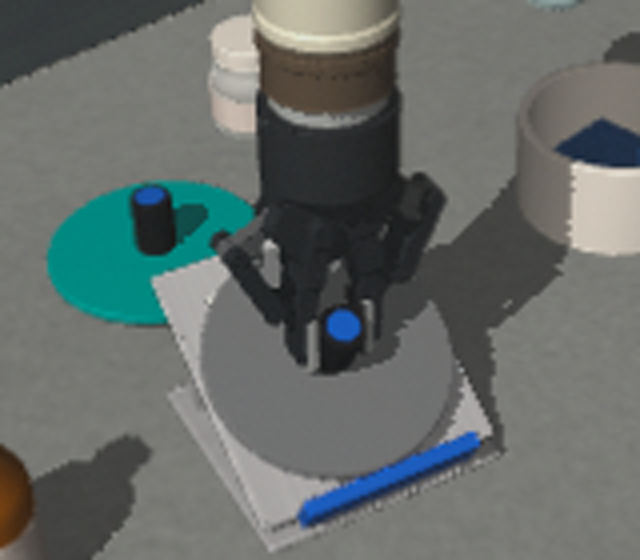

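The lid lies nearly flat, with its lower edge close above the lip and the dot at full-frame (275.8,281.2). I'll compare that with the prediction.

```bash
cat >> h.py <<'E'
PX,PY,PYAW=.4793,.2851,-.2141
def lidpred(md,xs,ys=0,tilt=30):
    Rp=R.from_euler("ZY",[PYAW,-np.pi/6]).as_matrix()
    n=R.from_euler("ZY",[PYAW,-np.radians(tilt)]).as_matrix()
    piv=Rp@[xs,ys,.044]+[PX,PY,.056]
    return proj(md,piv+n@[0,0,.012]), proj(md,piv+n@[-.074,0,-.028])
def dot(im,box):
    x0,y0,x1,y1=box; h=cv2.cvtColor(im[y0:y1,x0:x1],cv2.COLOR_RGB2HSV); m=cv2.inRange(h,(100,150,60),(130,255,255))
    return [(c.reshape(-1,2).mean(0)+[x0,y0],cv2.contourArea(c)) for c in cv2.findContours(m,0,1)[0] if len(c)>6]
E
python3 - <<'E'
from h import *
np.set_printoptions(precision=4,suppress=True)
md=model("side"); im=cv2.imread("pics/side3.png")[:,:,::-1]
print(dot(im,(255,265,295,295)))
for xs in(-.004,0,.004,.008):
  for t in(20,25,30): print(xs,t,*lidpred(md,xs,0,t))
Rp=R.from_euler("ZY",[PYAW,-np.pi/6]).as_matrix()
print("lip",proj(md,np.array([(-.078,-.055,.024),(-.078,.055,.024)])@Rp.T+[PX,PY,.056]))
o=bot.get_obs(); g=o["eef_pos"]-.019*R.from_quat(o["tool_rot"]).as_matrix()[:,2]
print("grasp in plate",Rp.T@(g-[PX,PY,.056]),o["ft_torque"])
E
```

```text
[(array([275.4545, 280.9091]), 45.0)]
-0.004 20 [274.6995 280.1326] [287.0823 315.689 ]
-0.004 25 [274.8985 280.5147] [286.1842 315.9631]
-0.004 30 [275.0919 280.9153] [285.2059 315.9828]
0 20 [273.9761 278.5747] [286.3399 314.0898]
0 25 [274.1745 278.9557] [285.4476 314.3737]
0 30 [274.3673 279.3553] [284.4751 314.4035]
0.004 20 [273.2547 277.0207] [285.5994 312.4941]
0.004 25 [273.4524 277.4005] [284.7129 312.7879]
0.004 30 [273.6446 277.7991] [283.7463 312.8276]
0.008 20 [272.5352 275.4704] [284.8607 310.902 ]
0.008 25 [272.7324 275.8491] [283.98   311.2056]
0.008 30 [272.924  276.2466] [283.0192 311.2553]
lip [[307.2097 306.3516]
 [263.6749 323.8062]]
grasp in plate [0.0008 0.0025 0.0412] [ 1.3325  2.6069 -0.2702]
```

send_rows:
  motion: "1 0 0 0.2 0; 1 0 0 0.4 0; 1 0 0 0.4 0"

```text
clock: 11.85
eef_pos: [0.4614, 0.2932, 0.0718]
tool_rot: [0.102, 0.995, 0.023, -0.002]
ft_force: [-16.3, 7.5, 22.9]
grip_width: 0.0264
grasp_force: 63.3
```

```bash
cat > st.py <<'E'
from h import *
np.set_printoptions(precision=4,suppress=True)
Rp=R.from_euler("ZY",[PYAW,-np.pi/6]).as_matrix()
o=bot.get_obs(); T=R.from_quat(o["tool_rot"]).as_matrix(); g=o["eef_pos"]-.019*T[:,2]
print("grasp in plate",Rp.T@(g-[PX,PY,.056]),"F plate",Rp.T@o["ft_force"],"toolz",T[:,2],dot(snap("side","s"),(250,260,300,300)))
E
python3 st.py
```

```text
grasp in plate [0.0009 0.0033 0.0396] F plate [-3.7163  3.8962 28.6283] toolz [ 0.0012  0.0452 -0.999 ] [(array([275. , 281.5]), 48.0)]
```

The force jumped and now acts along the plate normal, so the lid is flat. I'll ease off and release.

send_rows:
  motion: "1 0 0 -0.3 0; 1 0 0 -0.4 0; 1 0 0 -0.4 0"

```text
clock: 12.2
eef_pos: [0.4625, 0.2915, 0.073]
tool_rot: [0.102, 0.995, 0.021, -0.001]
ft_force: [-8.1, 5.7, 6.2]
grip_width: 0.0264
grasp_force: 58.9
```

```bash
python3 st.py
```

```text
grasp in plate [0.0027 0.0019 0.04  ] F plate [-4.7955  3.8454  9.9366] toolz [ 0.0022  0.0416 -0.9991] [(array([275.0455, 280.4545]), 46.0)]
```

send_rows:
  motion: "0.3 0 0 0 0; -0.2 0 0 0 0; -1 0 0 0 0; -1 0 0 0 0; -1 0 0 0 0"

```text
clock: 12.75
eef_pos: [0.4643, 0.2886, 0.0712]
tool_rot: [0.104, 0.994, 0.018, 0.0]
ft_force: [-0.0, 0.8, -0.2]
grip_width: 0.0848
grasp_force: 0.0
```

send_rows:
  motion: "-1 0 0 0 0; -1 0 0 0 0; -1 0 0 -2 0; -1 0 0 -5 0; -1 0 0 -8 0"

```text
clock: 13.25
eef_pos: [0.4632, 0.2855, 0.1514]
tool_rot: [0.103, 0.994, 0.017, -0.001]
ft_force: [1.4, -0.7, -0.9]
grip_width: 0.0855
grasp_force: 0.0
```

send_rows:
  motion: "-1 0 0 -4 0; -1 0 0 -8 0; -1 0 0 -8 0; -1 0 0 -8 0"

```text
clock: 13.65
eef_pos: [0.464, 0.2833, 0.2322]
tool_rot: [0.103, 0.994, 0.019, 0.001]
ft_force: [-0.5, 0.5, -1.4]
grip_width: 0.0853
grasp_force: 0.0
```

```bash
python3 st.py; python3 - <<'E'
from h import *
np.set_printoptions(precision=4,suppress=True)
md=model("wrist"); im=snap("wrist","rest2"); print(dot(im,(200,60,450,290)))
print([(b["rect"],b["conf"]) for b in boxes_of("wrist","lid")])
Rp=R.from_euler("ZY",[PYAW,-np.pi/6]).as_matrix(); a=np.linspace(0,2*np.pi,99)
for xs in(-.004,0): print(xs,proj(md,Rp@[xs,0,.056]+[PX,PY,.056]),proj(md,Rp@[xs-.074,0,.016]+[PX,PY,.056]))
P=proj(md,np.c_[-.004+.074*np.cos(a),.074*np.sin(a),np.full(99,.016)]@Rp.T+[PX,PY,.056])
cv2.polylines(im,[P.astype(int)],True,(255,0,0),1); cv2.imwrite("pics/rest2_o.png",im[:,:,::-1])
go([.526,-.008,.25],.11+np.pi); print(o["joint_pos"] if 0 else bot.get_obs()["joint_pos"].round(3))
E
```

```text
grasp in plate [ 0.085  -0.0057  0.1763] F plate [-1.1941  0.3909 -0.8843] toolz [ 0.0065  0.0373 -0.9993] [(array([275.9545, 281.5455]), 46.0)]
[(array([317.8052, 202.5844]), 569.5), (array([312.4894, 133.3333]), 2131.0)]
[([341.2, 378.6, 135.5, 82.7], 0.93), ([315.3, 224.8, 176.8, 170.6], 0.73)]
-0.004 [316.6419 206.7732] [313.5811 141.3874]
0 [316.717  212.0904] [313.6339 145.5909]
go [-12.17 -27.04  -3.05] twist -0.317 psi 2.935 pos [0.4625 0.2825 0.2294] F [-0.2 -1.1 -0.1] t 13.8 w 0.0855
[0.532 0.31  0.093 1.336 0.029 0.74 ]
```

The lid stayed flat, resting at or just above the lip. Next I'll look into the cell.

send_rows:
  motion: "-1 -2 -4.5 0 -0.1; -1 -4 -9 0 -0.2; -1 -6 -13.5 0 -0.29; -1 -8 -18 0 -0.29; -1 -10 -22.3 0 -0.29"

```text
clock: 14.3
eef_pos: [0.5145, 0.0424, 0.221]
tool_rot: [-0.042, 0.999, 0.018, 0.001]
ft_force: [-0.3, 0.8, 0.3]
grip_width: 0.0853
grasp_force: 0.0
```

```bash
python3 - <<'E'
from h import *
go([.516,-.008,.24],.08+np.pi)
E
```

```text
go [ 0.26 -4.97 -2.08] twist 0.003 psi -3.058 pos [0.5145 0.0424 0.221 ] F [-0.3  0.8  0.3] t 14.3 w 0.0853
```

send_rows:
  motion: "-1 0 -2.5 0 0; -1 0.2 -5 0 0; -1 0.2 -5 0 0; -1 0.2 -5 0 0"

```text
clock: 14.7
eef_pos: [0.5168, -0.0058, 0.2195]
tool_rot: [-0.041, 0.999, 0.018, 0.001]
ft_force: [-0.7, -0.4, 0.0]
grip_width: 0.0851
grasp_force: 0.0
```

```bash
python3 - <<'E'
from h import *
np.set_printoptions(precision=4,suppress=True)
md=model("wrist"); im=snap("wrist","cell")
import pickle; pickle.dump(md,open("cellmd.pkl","wb"))
h=cv2.cvtColor(im,cv2.COLOR_RGB2HSV)
m=cv2.inRange(h,(100,100,30),(130,255,255)); print(m.sum()/255)
y,x=np.nonzero(m); print(x.min(),x.max(),y.min(),y.max()); 
x0,x1,y0,y1=200,430,120,330
cv2.imwrite("pics/cell_c.png",cv2.resize(im[y0:y1,x0:x1,::-1],None,fx=2.8,fy=2.8,interpolation=2)); go([.516,-.008,.24],.08+np.pi)
a=np.linspace(0,2*np.pi,4,endpoint=False)
print(proj(md,[[.526,-.008,.034],[.526-.07,-.008,.07],[.526+.07,-.008,.07],[.526,-.078,.07],[.526,.062,.07]]))
E
```

```text
7013.0
266 639 70 264
go [ 0.11 -0.2  -2.02] twist 0.003 psi -3.059 pos [ 0.517  -0.0052  0.2199] F [ 0.4 -0.5 -0.2] t 14.75 w 0.0856
[[303.8839 222.1075]
 [311.5788 140.3253]
 [298.0248 313.9278]
 [213.8209 226.0623]
 [392.5129 238.6602]]
```

View pics/cell_c.png

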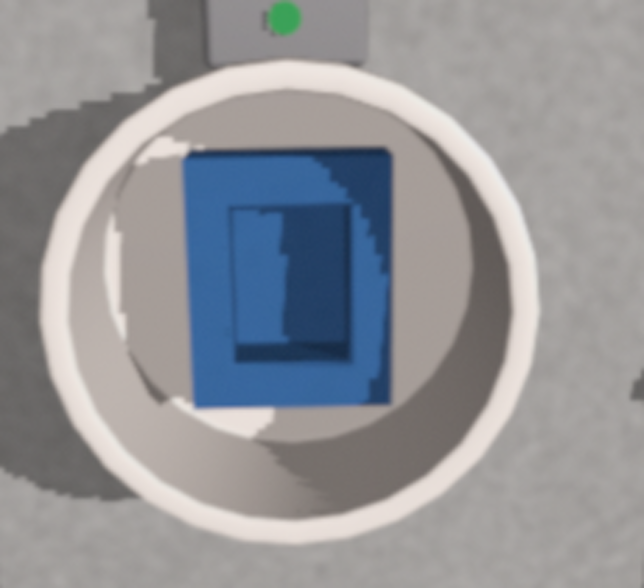

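The hole's rim corners in the crop are (229,206), (351,204), (353,362) and (234,362). The block's top corners are (184,155), (391,153), (391,404) and (194,407).

```bash
python3 - <<'E'
from h import *
np.set_printoptions(precision=4,suppress=True)
import pickle; md=pickle.load(open("cellmd.pkl","rb"))
px=lambda a:np.array(a)/2.8+[200,120]
def quad(a):
    P=np.array([at_z(md,*p,.034) for p in px(a)]); l=(P[0]+P[1]-P[2]-P[3])[:2]/2; s=(P[0]+P[3]-P[1]-P[2])[:2]/2
    print(P.mean(0),"long",np.hypot(*l),"yaw",np.arctan2(-l[1],-l[0]),"short",np.hypot(*s),"yaw",np.arctan2(s[0],-s[1]), np.arctan2(-s[0],s[1])); return P
quad([(229,206),(351,204),(353,362),(234,362)])
quad([(184,155),(391,153),(391,404),(194,407)])
R4=np.array([at_z(md,*p,.07) for p in px([(40,310),(540,310),(290,60),(290,543)])]); print(R4, (R4[0]+R4[1])/2,(R4[2]+R4[3])/2)
E=np.array([at_z(md,*p,.022) for p in px([(208,62),(365,65)])]);print("box",E)
go([.577,-.290,.22],2.85)
E
```

```text
[ 0.5257 -0.0077  0.034 ] long 0.050127319442031616 yaw 0.09714800112896953 short 0.037520336929189484 yaw 0.08195938144033393 -3.0596332721494592
[ 0.5253 -0.0082  0.034 ] long 0.08015837838470447 yaw 0.09423855440263748 short 0.0628167849533928 yaw 0.08669935888699595 -3.054893294702797
[[ 0.5297 -0.0776  0.07  ]
 [ 0.5195  0.0614  0.07  ]
 [ 0.4573 -0.0138  0.07  ]
 [ 0.5957 -0.0034  0.07  ]] [ 0.5246 -0.0081  0.07  ] [ 0.5265 -0.0086  0.07  ]
box [[ 0.4609 -0.038   0.022 ]
 [ 0.4579  0.0098  0.022 ]]
go [ -3.62 -28.86  -1.04] twist 0.374 psi -3.059 pos [ 0.517  -0.0052  0.2199] F [ 0.4 -0.5 -0.2] t 14.75 w 0.0856
```

The measured sizes (50.1 x 37.5 and 80.2 x 62.8 mm) match the given ones, putting the hole at (0.5256, -0.0079) with yaw 0.09. On to the module.

send_rows:
  motion: "-1 -0.6 -4.8 -0.4 0.1; -1 -1.2 -9.6 -0.8 0.2; -1 -1.8 -14.4 -1.2 0.3; -1 -2.4 -19.2 -1.6 0.37; -1 -3 -24 -2 0.37"

```text
clock: 15.25
eef_pos: [0.568, -0.2429, 0.2324]
tool_rot: [0.142, 0.99, 0.018, -0.001]
ft_force: [-0.0, -0.7, -0.5]
grip_width: 0.0857
grasp_force: 0.0
```

```bash
python3 - <<'E'
from h import *
go([.577,-.290,.24],2.85)
E
```

```text
go [-2.18 -4.24 -0.93] twist 0.006 psi 2.856 pos [ 0.568  -0.2429  0.2324] F [-0.  -0.7 -0.5] t 15.25 w 0.0857
```

send_rows:
  motion: "-1 -1.2 -2.2 -0.5 0; -1 -2.2 -4.2 -0.9 0; -1 -2.2 -4.2 -0.9 0; -1 -2.2 -4.2 -0.9 0"

```text
clock: 15.65
eef_pos: [0.5768, -0.2885, 0.2391]
tool_rot: [0.143, 0.99, 0.019, -0.001]
ft_force: [-0.4, 0.2, -0.0]
grip_width: 0.0855
grasp_force: 0.0
```

```bash
cat > mod.py <<'E'
from h import *
np.set_printoptions(precision=4,suppress=True)
md=model("wrist"); im=snap("wrist","mod2"); h=cv2.cvtColor(im,cv2.COLOR_RGB2HSV)
o=cv2.inRange(h,(5,150,60),(20,255,255)); v=h[:,:,2][o>0]; print("V pct",np.percentile(v,[2,10,25,50,75,90]))
t=np.median(v)*.88; m=o&cv2.inRange(h[:,:,2],t,255)
for mm in(o,m):
    c=max(cv2.findContours(mm,0,2)[0],key=cv2.contourArea); c=cv2.convexHull(c)
    q=cv2.approxPolyN(c,4,ensure_convex=True).reshape(-1,2).astype(float)
    P=np.array([at_z(md,*p,.12)[:2] for p in q]); e=np.roll(P,-1,0)-P
    print(q.tolist(),P.mean(0),np.hypot(*e.T),np.arctan2(e[:,1],e[:,0]))
    b=cv2.minAreaRect(np.array([at_z(md,*p,.12)[:2]*1000 for p in c.reshape(-1,2)],np.float32)); print(b)
go([.577,-.290,.101],2.85)
E
python3 mod.py
```

```text
V pct [167. 189. 231. 233. 234. 234.]
[[327.0, 261.0], [286.0, 261.0], [286.0, 194.0], [328.0, 192.0]] [ 0.5731 -0.2889] [0.0293 0.048  0.0287 0.0495] [-1.8686  2.8372  1.3277 -0.291 ]
((573.1607055664062, -288.8802795410156), (29.093994140625, 48.83230972290039), 73.12564086914062)
[[328.0, 200.0], [327.0, 261.0], [288.0, 261.0], [288.0, 200.0]] [ 0.5757 -0.2889] [0.044  0.0279 0.0439 0.0274] [-0.2928 -1.8686  2.8386  1.2793]
((575.6171264648438, -288.9134826660156), (27.87071418762207, 44.02537155151367), 72.93836975097656)
go [-0.19 -0.68 13.82] twist 0.006 psi 2.856 pos [ 0.5767 -0.288   0.2394] F [-0.9 -0.   0.6] t 15.7 w 0.0853
```

send_rows:
  motion: "-1 0 -0.2 4 0; -1 0 -0.4 8 0; -1 0 -0.6 12 0; -1 0 -0.7 15.3 0; -1 0 -0.7 15.3 0"

```text
clock: 16.2
eef_pos: [0.5712, -0.2867, 0.0811]
tool_rot: [0.142, 0.99, 0.02, -0.006]
ft_force: [-0.1, 0.7, -0.6]
grip_width: 0.0855
grasp_force: 0.0
```

send_rows:
  motion: "1 0 0 0 0; 1 0 0 0 0; 1 0 0 0 0; 1 0 0 0 0; 1 0 0 0 0"

```text
clock: 16.7
eef_pos: [0.5765, -0.2916, 0.0893]
tool_rot: [0.143, 0.99, 0.017, 0.002]
ft_force: [-0.1, 1.2, 6.2]
grip_width: 0.029
grasp_force: 60.2
```

send_rows:
  motion: "1 0 0 0 0; 1 0 0 0 0; 1 0 0 -1 0; 1 0 0 -2 0; 1 0 0 -4 0"

```text
clock: 17.2
eef_pos: [0.5736, -0.2917, 0.1258]
tool_rot: [0.143, 0.99, 0.019, -0.003]
ft_force: [-0.2, 0.3, -2.6]
grip_width: 0.0292
grasp_force: 59.3
```

```bash
python3 - <<'E'
from h import *
go([.5256,-.0079,.22],.09-np.pi)
print(boxes_of("wrist","module") if vision.camera("wrist") is not None else 0)
E
```

```text
go [12.73 26.18 -8.34] twist -0.377 psi 2.855 pos [ 0.5736 -0.2917  0.1258] F [-0.2  0.3 -2.6] t 17.2 w 0.0292
[{'rect': [316.6, 305.4, 97.1, 197.9], 'conf': 0.73}]
```

```bash
python3 - <<'E'
from h import *
np.set_printoptions(precision=4,suppress=True)
m=vision.camera_model("wrist"); f=240/np.tan(np.radians(m["fov_y"])/2); md=(f,m["cx"],m["cy"],m["k1"],np.array(m["hand_eye"]))
im=snap("wrist","held")
g=im.astype(int)
for v in range(170,420,12):
    row=g[v,230:410]; s="".join("O" if r[0]>r[2]+80 else "#" if r.sum()<150 else "w" if r.min()>190 else "." for r in row[::2]); print(v,s)
# predicted edges if aligned with tool: near face x=+.023/.021, z relative TCP (head top at -.0325)
for nm,x,hw,zs in(("head",.023,.015,(-.0325,.005)),("body",.021,.015,(.006,.037)),("foot",.023,.016,(.038,.0875))):
    for z in zs: print(nm,z,proj(md,[[x,-hw,z],[x,hw,z]]).round(1).tolist())
E
```

```text
170 ..........................................................................................
182 ..........................................................................................
194 ..........................................................................................
206 ..........................................................................................
218 ............................############################..................................
230 ..........................................................................................
242 ..........................................................................................
254 .......................OOOOOOOOOOOOOOOOOOOOOOOOOOOOOOOOOOOOOOO............................
266 .....................OOOOOOOOOOOOOOOOOOOOOOOOOOOOOOOOOOOOOOOOOOO..........................
278 ...................OOOOOOOOOOOOOOOOOOOOOOOOOOOOOOOOOOOOOOOOOOOOOOO........................
290 ...................OOOOOOOOOOOOOOOOOOOOOOOOOOOOOOOOOOOOOOOOOOOOOOO........................
302 .....######........OOOOOOOOOOOOOOOOOOOOOOOOOOOOOOOO
[... 461 characters left out ...]
OOOOOOOOOOOOOOOOOOOOOOOOOOOO#########################
374 ####################.OOOOOOOOOOOOOOOO............OOOOOOOOOOOOOOOO#########################
386 ###############..##..OOOOOOOOOOOOOOOOOOO.....OOOOOOOOOOOOOOOOOOO..##..#############....###
398 ##############........OOOOOOOOOOOOOOOOOOOOOOOOOOOOOOOOOOOOOOOOO........###################
410 #########################..................................###############################
head -0.0325 [[267.1, 279.0], [365.5, 279.0]]
head 0.005 [[278.2, 244.9], [353.3, 244.9]]
body 0.006 [[278.5, 248.9], [352.9, 249.0]]
body 0.037 [[284.2, 230.4], [346.6, 230.4]]
foot 0.038 [[282.2, 225.8], [348.6, 225.9]]
foot 0.0875 [[288.7, 207.0], [341.5, 207.0]]
```

```bash
python3 - <<'E'
from h import *
np.set_printoptions(precision=4,suppress=True)
m=vision.camera_model("wrist"); f=240/np.tan(np.radians(m["fov_y"])/2); md=(f,m["cx"],m["cy"],m["k1"],np.array(m["hand_eye"]))
im=cv2.imread("pics/held.png"); print(im[196:262:2,314].sum(1).tolist(),[im[v,300].tolist() for v in range(274,300,2)])
for dx in(-.002,0,.002,.004): print(dx,[proj(md,[.023+dx,0,z])[1].round(1) for z in(-.0325,.0055,.0375,.0875)])
E
```

```text
[488, 491, 493, 496, 494, 417, 121, 74, 80, 74, 79, 76, 85, 83, 94, 118, 307, 500, 506, 505, 506, 507, 505, 503, 409, 302, 302, 305, 303, 301, 307, 306, 312] [[34, 113, 202], [44, 141, 235], [46, 149, 244], [45, 147, 243], [45, 146, 242], [44, 146, 241], [44, 146, 242], [46, 146, 242], [45, 146, 242], [46, 146, 242], [46, 146, 242], [46, 146, 242], [45, 146, 242]]
-0.002 [np.float64(285.1), np.float64(249.3), np.float64(230.1), np.float64(210.3)]
0 [np.float64(279.0), np.float64(244.5), np.float64(226.1), np.float64(207.0)]
0.002 [np.float64(272.8), np.float64(239.7), np.float64(222.0), np.float64(203.8)]
0.004 [np.float64(266.6), np.float64(234.9), np.float64(217.9), np.float64(200.5)]
```

The held module sits centred in the tool, along both x and y, so I'll carry it above the cell.

send_rows:
  motion: "1 0 0 -3.5 0; 1 0 0 -7 -0.05; 1 2 4.2 -8.3 -0.15; 1 4.2 8.7 -8.3 -0.25; 1 6.4 13.2 -8.3 -0.37"

```text
clock: 17.85
eef_pos: [0.55, -0.1498, 0.2144]
tool_rot: [-0.043, 0.999, 0.018, 0.003]
ft_force: [0.3, 0.8, -2.4]
grip_width: 0.029
grasp_force: 60.1
```

```bash
cat > ins.py <<'E'
from h import *
import sys
np.set_printoptions(precision=4,suppress=True)
o=bot.get_obs(); T=R.from_quat(o["tool_rot"]).as_matrix(); L=T@[0,-.0003,.0875]; L12=T@[0,-.0003,.0755]
H=np.array([.5256,-.0079])
print("foot bottom",o["eef_pos"]+L,"err to hole (cell axes mm)",1000*R.from_euler("z",-.09).as_matrix()[:2,:2]@((o["eef_pos"]+L12)[:2]-H),"toolz",T[:,2])
go([*(H-L12[:2]),float(sys.argv[1])],.09-np.pi); print("torque",o["ft_torque"].round(2))
E
python3 ins.py .2
```

```text
foot bottom [ 0.5504 -0.1469  0.127 ] err to hole (cell axes mm) [  12.1367 -141.1223] toolz [ 0.004   0.0362 -0.9993]
go [ 1.28 14.05  1.94] twist -0.004 psi -3.056 pos [ 0.55   -0.1498  0.2144] F [ 0.3  0.8 -2.4] t 17.85 w 0.029
torque [ 0.   -0.1   0.02]
```

send_rows:
  motion: "1 0.4 4.4 0 0; 1 0.8 8.8 0 0; 1 1.1 12.2 0.8 0; 1 1.3 14 1.4 0; 1 1.3 14 1.4 0"

```text
clock: 18.35
eef_pos: [0.5243, -0.0094, 0.2041]
tool_rot: [-0.044, 0.999, 0.018, 0.001]
ft_force: [0.2, -0.1, -1.6]
grip_width: 0.0292
grasp_force: 60.2
```

send_rows:
  motion: "1 0 0 0 0; 1 0 0 0 0"

```text
clock: 18.55
eef_pos: [0.5263, -0.0128, 0.2055]
tool_rot: [-0.041, 0.999, 0.018, 0.003]
ft_force: [0.9, -0.2, -2.0]
grip_width: 0.0293
grasp_force: 60.2
```

```bash
python3 ins.py .13
```

```text
foot bottom [ 0.5267 -0.01    0.1181] err to hole (cell axes mm) [ 0.782  -2.6286] toolz [ 0.0039  0.0354 -0.9994]
go [ 0.13 -0.    7.56] twist -0.008 psi -3.06 pos [ 0.5263 -0.0128  0.2055] F [ 0.9 -0.2 -2. ] t 18.55 w 0.0293
torque [-0.02 -0.01 -0.  ]
```

send_rows:
  motion: "1 0.1 0 2.5 0; 1 0.1 0 5 0; 1 0.1 0 7 0; 1 0.1 0 7.5 0; 1 0.1 0 7.5 0"

```text
clock: 19.05
eef_pos: [0.525, -0.0103, 0.1301]
tool_rot: [-0.041, 0.999, 0.018, 0.002]
ft_force: [0.1, -0.7, -1.6]
grip_width: 0.0293
grasp_force: 60.1
```

send_rows:
  motion: "1 0 0 0 0; 1 0 0 0 0"

```text
clock: 19.25
eef_pos: [0.5265, -0.0097, 0.1321]
tool_rot: [-0.041, 0.999, 0.018, 0.004]
ft_force: [0.7, 0.1, -2.0]
grip_width: 0.029
grasp_force: 60.1
```

```bash
python3 ins.py .115
```

```text
foot bottom [ 0.5272 -0.0069  0.0447] err to hole (cell axes mm) [1.5174 0.4542] toolz [ 0.0067  0.0357 -0.9993]
go [ 0.17 -0.11  1.71] twist -0.008 psi -3.059 pos [ 0.5265 -0.0097  0.1321] F [ 0.7  0.1 -2. ] t 19.25 w 0.029
torque [-0.03  0.03  0.04]
```

send_rows:
  motion: "1 0.1 -0.1 0.5 0; 1 0.1 -0.1 1 0; 1 0.1 -0.1 1.5 0; 1 0.1 -0.1 1.7 0; 1 0.1 -0.1 1.7 0"

```text
clock: 19.75
eef_pos: [0.5242, -0.0098, 0.1132]
tool_rot: [-0.042, 0.999, 0.018, 0.002]
ft_force: [0.5, 0.4, -2.1]
grip_width: 0.0293
grasp_force: 60.2
```

```bash
python3 ins.py .1
```

```text
foot bottom [ 0.5245 -0.0069  0.0257] err to hole (cell axes mm) [-1.0689  0.6584] toolz [ 0.003   0.0359 -0.9994]
go [-0.1  -0.11  1.31] twist -0.007 psi -3.059 pos [ 0.5242 -0.0098  0.1132] F [ 0.5  0.4 -2.1] t 19.75 w 0.0293
torque [-0.05  0.    0.03]
```

Foot bottom is 8 mm below the block top with no contact force: it is entering the hole.

send_rows:
  motion: "1 0 -0.1 0.4 0; 1 0 -0.1 0.8 0; 1 0 -0.1 1.2 0; 1 0 -0.1 1.3 0; 1 0 -0.1 1.3 0"

```text
clock: 20.25
eef_pos: [0.5244, -0.0104, 0.1004]
tool_rot: [-0.041, 0.999, 0.018, 0.002]
ft_force: [-0.4, 0.2, -2.1]
grip_width: 0.0291
grasp_force: 60.2
```

```bash
python3 ins.py .0965
```

```text
foot bottom [ 0.5247 -0.0075  0.0129] err to hole (cell axes mm) [-0.8983  0.0247] toolz [ 0.0033  0.0359 -0.9994]
go [-0.09 -0.02  0.39] twist -0.007 psi -3.059 pos [ 0.5244 -0.0104  0.1004] F [-0.4  0.2 -2.1] t 20.25 w 0.0291
torque [-0.07 -0.01  0.02]
```

send_rows:
  motion: "1 -0.1 0 0.2 0; 1 -0.1 0 0.3 0; 1 -0.1 0 0.4 0; 1 -0.1 0 0.4 0"

```text
clock: 20.65
eef_pos: [0.5263, -0.0101, 0.0992]
tool_rot: [-0.041, 0.999, 0.018, 0.004]
ft_force: [-3.8, 0.8, 11.6]
grip_width: 0.0291
grasp_force: 62.3
```

send_rows:
  motion: "0.4 0 0 0 0; 0 0 0 0 0; -1 0 0 0 0; -1 0 0 0 0; -1 0 0 0 0"

```text
clock: 21.15
eef_pos: [0.5257, -0.0101, 0.0965]
tool_rot: [-0.041, 0.999, 0.018, 0.003]
ft_force: [-0.4, 0.6, -1.0]
grip_width: 0.0836
grasp_force: 0.0
```

send_rows:
  motion: "-1 0 0 0 0; -1 0 0 0 0; -1 0 0 -3 0; -1 0 0 -7 0; -1 0 0 -11 0"

```text
clock: 21.65
eef_pos: [0.5246, -0.0141, 0.2072]
tool_rot: [-0.041, 0.999, 0.018, 0.002]
ft_force: [0.8, 0.5, -0.3]
grip_width: 0.0855
grasp_force: 0.0
```

send_rows:
  motion: "-1 0 0 -3 0; -1 0 0 -3 0; -1 0 0 -3 0"

```text
clock: 21.95
eef_pos: [0.5255, -0.0152, 0.2371]
tool_rot: [-0.041, 0.999, 0.018, 0.004]
ft_force: [1.5, 0.0, -0.4]
grip_width: 0.0855
grasp_force: 0.0
```

```bash
python3 - <<'E'
from h import *
np.set_printoptions(precision=4,suppress=True)
md=model("wrist"); im=snap("wrist","fin"); h=cv2.cvtColor(im,cv2.COLOR_RGB2HSV)
o=cv2.inRange(h,(5,150,60),(20,255,255)); v=h[:,:,2][o>0]; m=o&cv2.inRange(h[:,:,2],float(np.median(v)*.88),255)
c=max(cv2.findContours(m,0,2)[0],key=cv2.contourArea)
for z in(.13,.14): print(z,cv2.minAreaRect(np.array([at_z(md,*p,z)[:2]*1000 for p in c.reshape(-1,2)],np.float32)))
ms=model("side"); s=snap("side","fin_s"); h=cv2.cvtColor(s,cv2.COLOR_RGB2HSV); o=cv2.inRange(h[150:300,300:420],(5,150,60),(20,255,255))
y,x=np.nonzero(o); print("side orange",x.min()+300,x.max()+300,y.min()+150,y.max()+150)
Rz=R.from_euler("z",.09).as_matrix()
for z0 in(.01,.02): 
    P=proj(ms,np.array([(a,b,c) for a in(-.023,.023) for b in(-.015,.015) for c in(.082+z0,.12+z0)])@Rz.T+[.5256,-.0079,0]); print(z0,P.min(0),P.max(0))
print("lid dot",dot(s,(250,260,300,300)))
for n in("beaker","jar","reagent"): print(n,[np.round(b["rect"]) for b in boxes_of("side",n)[:1]])
go([.526,-.008,.3])
E
```

```text
0.13 ((525.0391845703125, -7.752524375915527), (44.37412643432617, 27.998302459716797), 4.4138383865356445)
0.14 ((522.38720703125, -8.513422012329102), (42.593109130859375, 26.874542236328125), 4.413805961608887)
side orange 336 354 206 226
0.01 [333.9869 204.7673] [354.7582 227.1487]
0.02 [334.1024 201.6152] [354.9759 224.0436]
lid dot [(array([275.9545, 281.5455]), 46.0)]
beaker [array([326., 188.,  22.,  36.])]
jar [array([253., 219.,  24.,  31.])]
reagent []
go [-0.26  0.92 -6.47] twist None psi -3.059 pos [ 0.5243 -0.0151  0.235 ] F [ 0.8 -0.8 -0.4] t 22.2 w 0.0854
```

```bash
python3 -c "
from h import *
print(workorder.job_done())"
```

```text
the job is handed in; nothing more can be done
None
```

I handed the job in at about 22 s: the lid lies flat on the rest at or just above the blue lip, the module is fully home in the socket, and the beaker, jar and bottle were never touched; no verdict came back.

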